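# Push the rack of turned knobs past the drop gate

### The job

Press the long bar beside the wooden chute down with one fingertip to lower its sprung gate and keep it down, and meanwhile push the rack of turned knobs with the other fingertip along the chute, past the gate and fully home against the end stop. Then let the gate spring up again behind the rack. Lift nothing, do not let the gate bump or rub on the rack, keep the knobs standing in it, and leave the things round about alone.

Things in the scene. Friction and masses are not known exactly. Their poses are not given: they have to be found in the camera images.
- chute: Fixed straight wooden chute on feet, lying crosswise; place and yaw vary. Origin on the table under the gate line, mid-width; x along the travel (roughly world -y), y to the press bar (far side), z up. Floor top at z = 66 mm, x = -250 to +150 mm, upstream end open. Inside y = -31 to +31 mm; side walls 8 mm thick, tops at z = 80 mm.
- gate_hinge (a joint): Gate hinge, along the chute's x axis at chute y = -55, z = 58 mm. 0 = gate up (closed), 0.25 rad = bar and gate down at the stop; from 0.17 rad the blade is below the chute floor. A spring returns it to 0; holding it down takes 3 to 6 N on the bar.
- drop_gate: Drop gate, one rigid piece on the hinge: a 6 mm metal blade across the chute at chute x = 0, rising through a 14 mm slot; closed, it stands 5 to 15 mm above the floor (higher on the bar's side); two arms under the floor and the press bar outside. Origin on the hinge, x along the chute.
- press_bar (a point): Middle of the press bar's top: a wooden strip beside the chute, 280 mm long (chute x = -230 to +50), 40 wide, 8 thick. Closed: this point at chute y = 77, z = 110 mm, tilted 0.21 rad, outer edge higher. At 0.21 rad: level, y = 85, z = 81 mm; at the stop z = 75 mm. A fingertip can slide along it while pressing.
- end_stop (a point): Middle of the upstream face of the wooden end stop across the chute, at chute x = +134 mm, z = 77 mm; the stop's top is at z = 88 mm.
- rack: Loose wooden block 110 mm long (x, along the travel), 56 wide, 24 high, about 0.3 kg, with three wells in a row, on the chute floor upstream of the gate. Origin at the centre of its underside; rear face at x = -55, front at +55 mm. At home its origin is at chute x = +79 mm, its rear 24 mm past the gate line.
- knob0: Turned wooden knob, 29 mm across and 50 mm tall, standing loosely in the rear well of the rack with its top 60 mm above the rack's underside. Origin at the centre of its foot, 10 mm above the rack's underside.
- knob1: Turned wooden knob, 29 mm across and 50 mm tall, standing loosely in the middle well of the rack with its top 60 mm above the rack's underside. Origin at the centre of its foot, 10 mm above the rack's underside.
- knob2: Turned wooden knob, 29 mm across and 50 mm tall, standing loosely in the front well of the rack with its top 60 mm above the rack's underside. Origin at the centre of its foot, 10 mm above the rack's underside.
- jar_a: Amber glass jar with steel lid, 60 mm across, 75 mm tall, on the table beyond the press bar. Origin at its underside. To be left alone.
- jar_b: Glass jar with black lid, 52 mm across, 65 mm tall, on the table beyond the press bar. Origin at its underside. To be left alone.
- blank: Turned wooden piece, 48 mm across, 70 mm tall, on the table on the robot's side of the chute. Origin at its underside. To be left alone.
- sanding_block: Cork sanding block 70 x 40 x 30 mm on the table past the chute's end stop. Origin at its underside. To be left alone.
- bowl_blank: Wooden bowl blank, 90 mm across, 45 mm tall, on the table to the robot's left. Origin at its underside. To be left alone.
- mallet: Wooden mallet lying on the table to the robot's right. Origin at its underside. To be left alone.

How it is judged (in metres and radians):
On the way, in this order (a step that is already met when the one before it is completed fails the run):
1. the gate is held down by a finger while the rack is still upstream of it (contact force between the fingers and drop_gate above 0.4 N and value of joint gate_hinge above 0.17 rad and x of rack in the frame of chute below -0.06 m), for 0.15 s.
2. the rack is being pushed over the gate line by a finger while a finger holds the gate down (contact force between the fingers and drop_gate above 0.4 N and value of joint gate_hinge above 0.17 rad and x of rack in the frame of chute between -0.045 and 0.045 m and contact force between the fingers and rack above 0.1 N), for 0.1 s.
At the end, for the whole second after the job is handed in: The rack lies flat on the chute floor with its front within 6 mm of the end stop, at rest, all three knobs upright in its wells; the gate is up again (hinge below 0.03 rad) (x of rack in the frame of chute between 0.073 and 0.084 m and z of rack in the frame of chute between 0.063 and 0.069 m and value of joint gate_hinge below 0.03 rad and linear speed of rack below 0.01 m/s and angle between each of knob0, knob1, knob2's own z axis and vertical below 0.25 rad and z of each of knob0, knob1, knob2 in the frame of rack below 0.016 m); the robot touches nothing.
It fails at once if the gate bumps, presses or rubs on the rack (more than 2.5 N) (contact force between drop_gate and rack above 2.5 N).
It fails at once if the rack is lifted more than 10 mm off the chute floor (z of rack in the frame of chute above 0.076 m).
It fails at once if a knob is lifted out of its well or topples (z of any of knob0, knob1, knob2 in the frame of rack above 0.022 m or angle between any of knob0, knob1, knob2's own z axis and vertical above 0.5 rad).
It fails at once if something round about is shifted by more than 20 mm (distance of any of jar_a, jar_b, blank, sanding_block, bowl_blank, mallet from where it was at the start of the episode above 0.02 m).
It also fails if it takes over 38 s, if anything falls off the work surface, if the arm or the gripper's body presses on something with over 40 N, if the wrist force passes 120 N, or if a joint passes its speed limit or range.

### The arm

A 6-joint arm with a two-finger parallel gripper is mounted at the origin on the work surface. World frame = base frame: x ahead of the robot, y to its left, z up, the work surface at z = 0. Lengths are in m, angles in degrees, forces in N, time in s.
With the tool pointing down it reaches from about 0.325 to 0.85 m from the base axis. Payload 15.5 kg.
Tool frame: the origin (TCP) lies at the very end of the fingers, on their centre line; the grasp point (between the pads) lies arm.grip_depth behind it (arm.grip_depth is the distance from the TCP to the grasp point, in m); z points along the fingers, y is the line along which they close (so a half turn about z gives the same grasp; the last joint's range is limited). The gripper opens to 91 mm and grips with 3 to 60 N. Pads are 32 mm wide; open, the fingers measure 118 mm over their backs; the gripper's body (76 mm by 178 mm) begins 60 mm behind the grasp point.
Start: joints at [-70.789, 28.281, 77.091, -0, 74.628, -5.472], TCP at [0.261, -0.568, 0.214] pointing down, gripper open.
Joint ranges: [-166.48, 166.48], [-47.26, 123.95], [12.59, 153.08], [-70.14, 250.14], [6.76, 159.57], [-176.63, 176.63]. Speed limits (degrees/s): [108.29, 108.29, 147.25, 172.46, 172.46, 172.46].

### API

Orientations are given as a 3x3 rotation matrix whose columns are the frame's x, y, z axes.
In Python, from rig import arm gives the robot as it stands. Calls block until the motion is done:
- arm.move_to(position, orientation): joint-space move of the TCP to a pose.
- arm.move_l(position, orientation=None, feed=0.15): straight line of the TCP; orientation=None keeps the orientation; feed is the mean speed in m/s.
- arm.move_joints(angles): joint-space move.
- arm.grip(opening): finger opening in m; the grip force is fixed at half the most; returns when the fingers have stopped.
- arm.sleep(seconds).
- arm.solve_ik(position, orientation): joint angles nearest the present ones, or None.
- arm.snapshot(name): name is "side" or "top" or "wrist"; returns the picture (420x560x3 uint8, red, green, blue); there is no depth.
- arm.get_calibration(name): a dict with "intrinsics" (3x3 intrinsics, pixels), "cam_to_world" (4x4, takes a point from camera to world coordinates). Camera axes: x right, y down, z forward; pixel columns grow to the right and rows downward; lengths in m; the calibration is good to about 2 mm. A picture is of the moment at which its call begins: read the wrist's pose just before it. get_calibration takes no time and is no camera call; for the wrist camera it gives the pose at the moment of the call.
A pose or a line that the arm cannot do raises arm.Unreachable and nothing moves.
- arm.sign_off(): hands the job in; it is judged then, once.
Readings, each from a call of its own:
- arm.current_t(): time.
- arm.current_joint_positions(): joint angles.
- arm.current_dq(): joint speeds.
- arm.current_tau(): joint torques, N m.
- arm.current_ee_pos(): TCP position.
- arm.current_tool_rot(): TCP orientation.
- arm.current_force(): force on the tool from outside, world axes, zero at the start.
- arm.current_torque(): the same for the moment, N m.
- arm.current_width(): finger opening in m.
- arm.current_grasp_force(): force on a finger pad.
Only numpy, scipy, OpenCV 4.12 (cv2) and the standard library are available. Lean on these libraries where they do the work, as an engineer would, in place of code of your own. Each camera call takes 0.05 s, during which the arm holds its last target. There are 200 camera calls.

## Working session

There is one attempt and no reset: what is moved stays moved. The work goes in short steps, each a Python script; the robot and the scene stay as the last script left them, time stands still between calls to the robot, and variables do not carry over. Pictures are saved under pics/ and viewed, at most 10 in all, crops included, and the job is handed in when it is done.

```bash
mkdir -p pics; python3 - <<'E'
from rig import arm
import cv2
for n in("side","top"):
    cv2.imwrite(f"pics/{n}0.png",arm.snapshot(n)[:,:,::-1])
    c=arm.get_calibration(n);print(n,c["intrinsics"],c["cam_to_world"])
print(arm.current_t(),arm.grip_depth,arm.current_tool_rot(),arm.current_width())
E
```

```text
side [[528.9163184    0.         284.13486985]
 [  0.         528.9163184  206.73116403]
 [  0.           0.           1.        ]] [[ 0.99534237 -0.05581959  0.0785986   0.4316104 ]
 [-0.09584656 -0.48551349  0.8689592  -1.55770982]
 [-0.01034426 -0.87244532 -0.48860226  0.95514109]
 [ 0.          0.          0.          1.        ]]
top [[438.34655895   0.         278.33635681]
 [  0.         438.34655895 205.08128054]
 [  0.           0.           1.        ]] [[-0.00719391 -0.99372937  0.11158036  0.3958051 ]
 [-0.9997447   0.00953745  0.02048362 -0.02537504]
 [-0.02141936 -0.11140452 -0.99354428  1.55905874]
 [ 0.          0.          0.          1.        ]]
0.1 0.0188 [[ 9.08626283e-01  4.17610052e-01 -3.50897625e-04]
 [ 4.17610187e-01 -9.08625736e-01  1.00139343e-03]
 [ 9.93573504e-05 -1.05643082e-03 -9.99999437e-01]] 0.09137664934543274
```

View pics/top0.png

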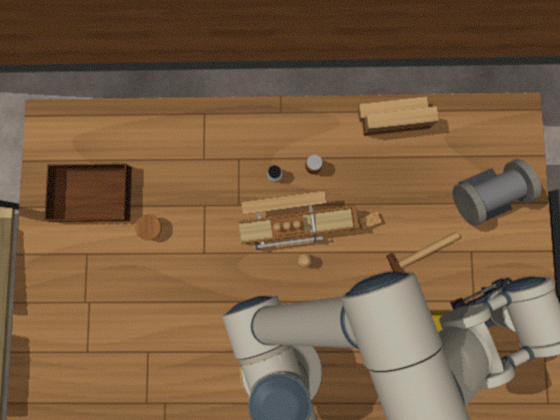

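View pics/side0.png

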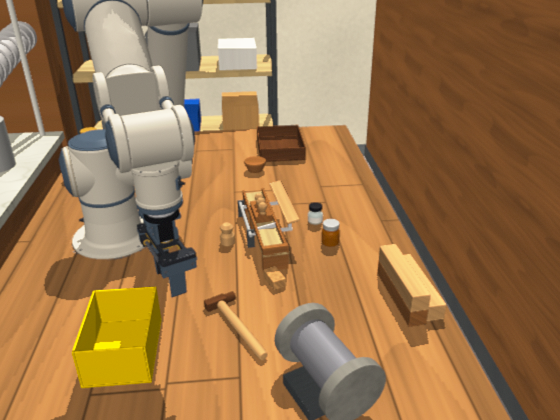

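The top view shows the chute spanning about (240,233) to (358,222), with the bar from (242,206) to (325,198) above it and the rack's knobs at about (275–298,226). The side view agrees: the end stop points toward the camera, the jars lie beyond the bar, and the blank is at (227,233). I'll take a rough pose from these and then get a closer look with the wrist camera.

```bash
cat >h.py <<'E'
import numpy as np
from rig import arm
def ray(cal,px,z):
    K,T=np.array(cal["intrinsics"]),np.array(cal["cam_to_world"])
    d=T[:3,:3]@np.linalg.inv(K)@[px[0],px[1],1]; o=T[:3,3]
    return o+d*(z-o[2])/d[2]
def Rtool(yaw,s=1):  # chute x dir at world angle yaw; tool y = s*chute y, z down
    c,sn=np.cos(yaw),np.sin(yaw)
    y=s*np.array([-sn,c,0]); z=np.array([0,0,-1.]); return np.column_stack([np.cross(y,z),y,z])
E
python3 - <<'E'
from h import *
import cv2
c=arm.get_calibration("top")
p=[ray(c,q,z) for q,z in(((240,233),.075),((358,222),.075),((242,206),.112),((325,198),.112))]
print(np.round(p,3))
d=p[1]-p[0];yaw=np.arctan2(d[1],d[0]);d2=p[3]-p[2];print(np.degrees(yaw),np.degrees(np.arctan2(d2[1],d2[0])),np.linalg.norm(d),np.linalg.norm(d2))
m=(p[0]+p[1])/2
for s in(1,-1):
    R=Rtool(yaw,s); q=arm.solve_ik([m[0],m[1],.35],R);print(s,q)
q=min((arm.solve_ik([m[0],m[1],.38],Rtool(yaw,s)) for s in(1,-1)),key=lambda q:abs(q[5]))
arm.move_joints(q)
cal=arm.get_calibration("wrist");im=arm.snapshot("wrist");cv2.imwrite("pics/w1.png",im[:,:,::-1])
cv2.imwrite("pics/top1.png",arm.snapshot("top")[:,:,::-1])
np.savez("w1.npz",K=cal["intrinsics"],T=cal["cam_to_world"]);print(cal,arm.current_ee_pos(),arm.current_t())
E
```

```text
[[ 0.468  0.136  0.075]
 [ 0.502 -0.264  0.075]
 [ 0.556  0.125  0.112]
 [ 0.58  -0.151  0.112]]
-85.15597890997657 -85.0137565786413 0.4009692289644201 0.27718339313107404
1 [-1.44895933e+01  1.05522398e+01  8.28713777e+01 -2.54444375e-14
  8.65763824e+01 -1.93336144e+01]
-1 [-1.44895933e+01  1.05522398e+01  8.28713777e+01 -2.54444375e-14
  8.65763824e+01  1.60666386e+02]
{'intrinsics': array([[324.76657313,   0.        , 281.3766031 ],
       [  0.        , 324.76657313, 214.40600971],
       [  0.        ,   0.        ,   1.        ]]), 'cam_to_world': array([[ 0.99648304,  0.08095828,  0.02161727,  0.47817044],
       [ 0.08378808, -0.95943622, -0.26918709,  0.0103315 ],
       [-0.00105254,  0.27005164, -0.96284526,  0.55087258],
       [ 0.        ,  0.        ,  0.        ,  1.        ]])} [ 0.48543715 -0.06454151  0.3796941 ] 2.2667
```

View pics/w1.png

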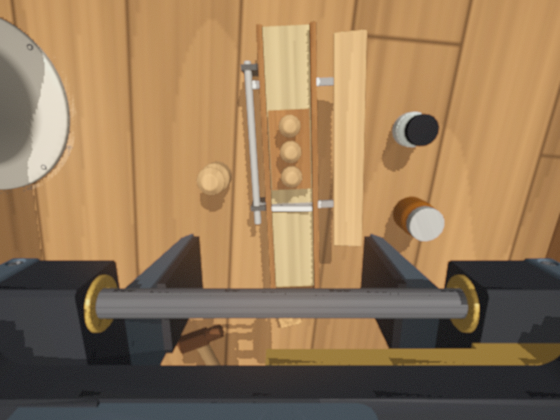

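The wrist view shows the whole layout:
- **Chute:** upstream end at row ~24, walls at columns ~260 and ~315.
- **Rack:** rows ~109–189.
- **Knobs:** (289,125), (290,151) and (291,177).
- **Gate blade:** row ~208, columns 272–313.
- **Bar corners:** (333,31), (367,31), (363,245) and (334,244).

I'll convert these to positions and check them against the given sizes.

```bash
python3 - <<'E'
from h import *
import cv2
f=np.load("w1.npz");c=dict(intrinsics=f["K"],cam_to_world=f["T"])
pts={"bar_in_up":((333.5,31),.106),"bar_out_up":((367,31),.114),"bar_out_dn":((363,245),.114),"bar_in_dn":((334,244.5),.106),
"wallL_up":((258.5,25),.08),"wallR_up":((315.5,24),.08),"rackrearL":((272.5,109),.09),"rackrearR":((308,109),.09),
"knobrear":((289,124),.125),"knobmid":((290,150),.125),"knobfront":((291,176),.125),"blade":((293,208),.076)}
P={k:ray(c,*v) for k,v in pts.items()}
b=np.mean([P[k] for k in P if k[:3]=="bar"],0)
d=(P["bar_in_dn"]+P["bar_out_dn"]-P["bar_in_up"]-P["bar_out_up"])[:2]/2
yaw=np.arctan2(d[1],d[0]);print("bar len",np.hypot(*d),np.degrees(yaw))
X=np.array([np.cos(yaw),np.sin(yaw)]);Y=np.array([-X[1],X[0]])
O=b[:2]-X*(-.09)-Y*.077
print("O",O)
for k in P:print(k,np.round(P[k],3),"chute",np.round([(P[k][:2]-O)@X,(P[k][:2]-O)@Y],4))
im=cv2.imread("pics/w1.png")[15:305,235:385]
cv2.imwrite("pics/w1c.png",cv2.resize(im,None,fx=2.06,fy=2.06,interpolation=cv2.INTER_CUBIC))
# colour profile along chute centre line, to refine edges
g=cv2.imread("pics/w1.png")
for y in list(range(100,116))+list(range(184,216)):print(y,g[y,278:304].mean(0).astype(int),end=";")
E
```

```text
bar len 0.2777241528765946 -82.43843135401323
O [ 0.50576084 -0.11192073]
bar_in_up [0.532 0.124 0.106] chute [-0.2308  0.0574]
bar_out_up [0.572 0.126 0.114] chute [-0.2269  0.0966]
bar_out_dn [ 0.608 -0.147  0.114] chute [0.0487 0.0972]
bar_in_dn [ 0.569 -0.153  0.106] chute [0.0491 0.0568]
wallL_up [0.438 0.13  0.08 ] chute [-0.2486 -0.0354]
wallR_up [0.511 0.137 0.08 ] chute [-0.2462  0.0383]
rackrearL [0.464 0.028 0.09 ] chute [-0.144  -0.0228]
rackrearR [0.512 0.032 0.09 ] chute [-0.1417  0.0251]
knobrear [0.487 0.01  0.125] chute [-0.1235 -0.0021]
knobmid [ 0.492 -0.022  0.125] chute [-0.0912 -0.0022]
knobfront [ 0.496 -0.055  0.125] chute [-0.0574 -0.0023]
blade [ 0.505 -0.111  0.076] chute [-0.001  -0.0001]
100 [146 195 218];101 [146 195 218];102 [146 194 218];103 [146 195 218];104 [146 195 218];105 [146 195 218];106 [146 195 218];107 [146 194 218];108 [137 185 212];109 [112 162 199];110 [ 87 138 188];111 [ 79 131 185];112 [ 80 131 185];113 [ 80 132 185];114 [ 84 135 187];115 [ 91 142 191];184 [ 84 126 165];185 [ 79 119 159];186 [ 75 115 156];187 [ 72 112 155];188 [ 75 115 156];189 [ 88 128 160];190 [100 140 165];191 [105 144 167];192 [104 144 167];193 [104 144 167];194 [105 144 167];195 [107 148 171];196 [113 155 178];197 [120 163 186];198 [123 167 190];199 [125 168 191];200 [125 169 192];201 [128 171 194];202 [136 171 191];203 [147 167 181];204 [150 161 170];205 [158 167 174];206 [187 195 200];207 [216 223 228];208 [224 232 236];209 [224 231 235];210 [208 216 221];211 [155 170 180];212 [108 145 168];213 [122 168 192];214 [139 187 210];215 [146 194 217];
```

View pics/w1c.png

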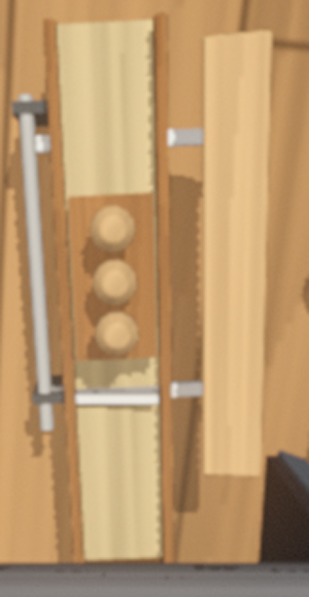

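The crop shows both chute walls clearly: the left outer edge runs from (45,20) to (75,560) and the right from (168,15) to (172,560) in crop pixels. I'll use these edges to check the yaw.

```bash
python3 - <<'E'
from h import *
f=np.load("w1.npz");c=dict(intrinsics=f["K"],cam_to_world=f["T"])
F=lambda a:(a[0]/2.06+235-.25,a[1]/2.06+15-.25)
for n,a,b,z in(("L",(46,25),(75,550),.08),("R",(168,20),(172.5,550),.08),("barin",(205,40),(205,470),.106),("barout",(271,35),(262,470),.114),("floorL",(58,30),(84,550),.066)):
    A,B=ray(c,F(a),z),ray(c,F(b),z);d=B-A
    print(n,np.round(A,4),np.round(B,4),np.degrees(np.arctan2(d[1],d[0])))
    # signed y of the line at chute origin, using yaw -83.5
    for yw in(-82.5,-83.5):
        y=np.radians(yw);Y=np.array([-np.sin(y),np.cos(y)]);print((A[:2]-[.5058,-.1119])@Y,(B[:2]-[.5058,-.1119])@Y)
c=arm.get_calibration("top")
E
```

```text
L [0.4362 0.1276 0.08  ] [ 0.4818 -0.2341  0.08  ] -82.81162912905117
-0.037733127039924215 -0.03971581091480582
-0.04202938426878375 -0.037649833085449606
R [0.5124 0.1368 0.08  ] [ 0.5572 -0.2277  0.08  ] -82.98574785478743
0.038980028883064115 0.03586666083111015
0.03468640750747343 0.03798246711287247
barin [0.5337 0.121  0.106 ] [ 0.5686 -0.1506  0.106 ] -82.67595841878763
0.05808520200853215 0.05724423671872248
0.05410953391357088 0.058047780067120275
barout [0.5709 0.1249 0.114 ] [ 0.6065 -0.1443  0.114 ] -82.47169521356292
0.09544675943231111 0.09558091583526111
0.09148346384630165 0.09635706610353399
floorL [0.4429 0.1288 0.066 ] [ 0.4891 -0.2408  0.066 ] -82.87558037303118
-0.030929740461378426 -0.03337116255970476
-0.035233244804804914 -0.031174319669107768
```

The edges agree: yaw is about -82.75°, the chute origin is about (0.5055, -0.112), and the rack's rear face is at about x = -0.145. The wall and bar spacings match the given sizes. With a 78 mm opening, one finger lands on the bar at y≈86 mm and the other behind the rack at y≈-5 mm. Next I'll press the bar.

```bash
cat >>h.py <<'E'
yaw=np.radians(-82.75);O=np.array([.5055,-.112])
X=np.array([np.cos(yaw),np.sin(yaw)]);Y=np.array([-X[1],X[0]]);R=Rtool(yaw)
def W(x,z,y=.041): return [*(O+X*x+Y*y),z]
def F():
    f=np.array(arm.current_force()); return np.round([f[:2]@X,f[:2]@Y,f[2]],2)
def cx(): 
    p=np.array(arm.current_ee_pos()); return np.round([(p[:2]-O)@X,(p[:2]-O)@Y,p[2]],4)
E
python3 - <<'E'
from h import *
import cv2
x=-.183
arm.grip(.078)
arm.move_to(W(x,.20),R)
arm.move_l(W(x,.125),feed=.12);print(F(),cx(),arm.current_width())
for z in(.100,.088,.0775):
    arm.move_l(W(x,z),feed=.05);print(F(),cx())
print(arm.current_t())
cv2.imwrite("pics/w2.png",arm.snapshot("wrist")[:,:,::-1])
s=arm.snapshot("side")[150:290,200:360,::-1];cv2.imwrite("pics/s2.png",cv2.resize(s,None,fx=4,fy=4,interpolation=cv2.INTER_CUBIC))
E
```

```text
[0.44 0.57 0.23] [-0.1827  0.0416  0.1258] 0.07814084152447699
[ 0.09 -0.89  2.82] [-0.183   0.0406  0.0998]
[0.19 1.3  3.8 ] [-0.183   0.0411  0.0879]
[0.6  1.42 5.39] [-0.183   0.0411  0.0777]
5.7833
```

View pics/w2.png

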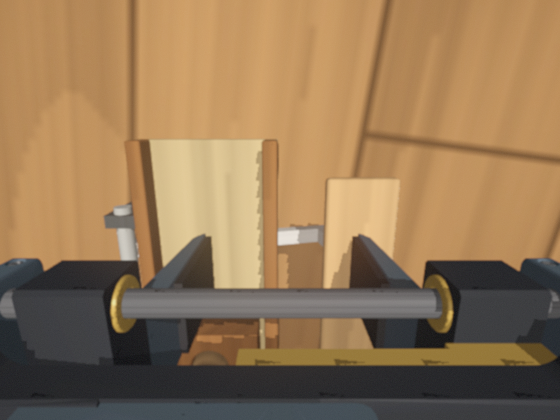

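View pics/s2.png

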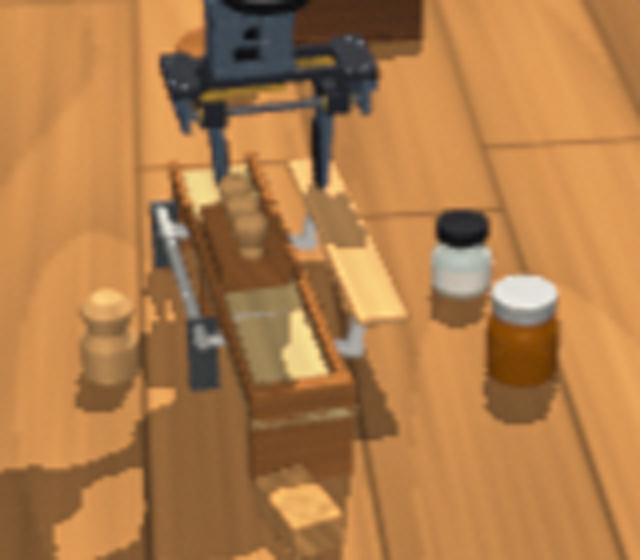

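The bar is down and level, the blade has gone below the floor, and one finger sits behind the rack inside the chute. The 5.4 N reading fits the spring. Next I'll push slowly.

```bash
python3 - <<'E'
from h import *
z=.0772
arm.sleep(.1)
for x in(-.165,-.155,-.10,-.05,-.01,0.0):
    arm.move_l(W(x,z),feed=.025 if x<-.15 else .035);print(F(),cx(),arm.current_t())
f0=F()[0]
for i in range(16):
    x=.001*(i+1);arm.move_l(W(x,z),feed=.012);f=F();print(f,cx())
    if f[0]<f0-5:break
print(arm.current_t())
E
```

```text
[ 2.27 -1.78  3.44] [-0.1647  0.0409  0.0772] 6.85
[ 1.64 -0.03  4.18] [-0.1547  0.041   0.0772] 7.4
[-4.18  0.01  4.32] [-0.1003  0.0409  0.0772] 9.125
[-4.01 -0.55  6.18] [-0.0504  0.0408  0.0772] 10.7
[-3.29 -0.49  5.82] [-0.0103  0.0408  0.0772] 11.9917
[ 0.52 -1.09  4.5 ] [0.0001 0.0409 0.0772] 12.425
[-2.53 -0.5   5.4 ] [0.0007 0.0408 0.0772]
[-4.    0.13  5.16] [0.0017 0.0408 0.0771]
[-4.26 -0.31  5.54] [0.0027 0.0408 0.0772]
[-3.41 -0.37  6.28] [0.0036 0.0409 0.0772]
[-3.94 -0.01  5.21] [0.0046 0.0408 0.0772]
[-9.72  0.74  6.96] [0.005  0.0408 0.0771]
13.925
```

The force jumped to -9.7 N at x≈5 mm, which is about where the end stop should be. I'll press one more step to confirm, back off, raise slowly so the gate follows, and then check.

```bash
python3 - <<'E'
from h import *
import cv2
arm.move_l(W(.0070,.0772),feed=.012);print(F(),cx())
arm.move_l(W(.0,.0772),feed=.03);print(F(),cx())
arm.move_l(W(.0,.125),feed=.05);print(F(),cx())
arm.move_l(W(.0,.22),feed=.12)
arm.move_l(W(-.04,.38),feed=.2);arm.sleep(.3);print(F(),arm.current_t())
cal=arm.get_calibration("wrist");im=arm.snapshot("wrist");np.savez("w3.npz",K=cal["intrinsics"],T=cal["cam_to_world"])
cv2.imwrite("pics/w3.png",im[:,:,::-1])
s=arm.snapshot("side")[150:290,200:360,::-1];cv2.imwrite("pics/s3.png",cv2.resize(s,None,fx=4,fy=4,interpolation=cv2.INTER_CUBIC))
E
```

```text
[-16.5    2.57   9.32] [0.0052 0.0408 0.0772]
[-3.    1.79  5.17] [-0.0002  0.0412  0.0773]
[-0.55  0.02 -0.  ] [-1.000e-04  4.080e-02  1.247e-01]
[-0.63 -0.04  0.27] 17.8833
```

View pics/w3.png

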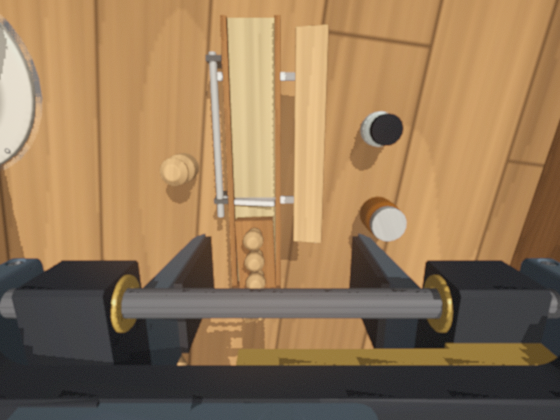

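View pics/s3.png

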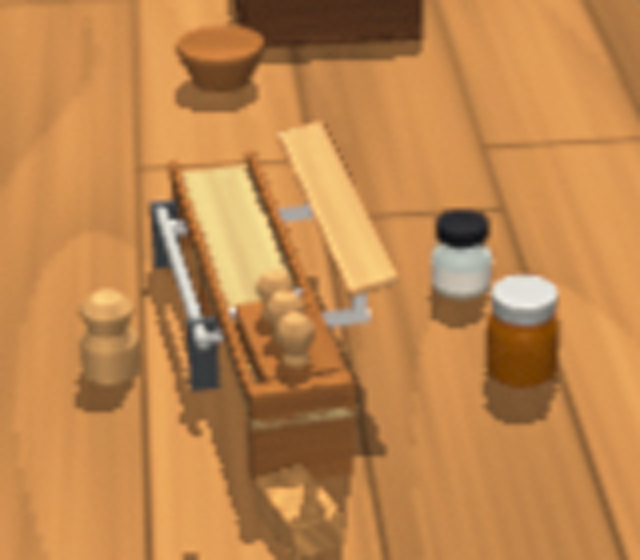

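The wrist view shows the rack past the gate, with its rear edge at about (253,219), the blade up at about (253,203), and the knobs standing. The side view shows the rack against the end stop, the bar raised and the neighbouring objects where they were. I'll run one numeric check of the rack position and then hand in.

```bash
python3 - <<'E'
from h import *
f=np.load("w3.npz");c=dict(intrinsics=f["K"],cam_to_world=f["T"])
for n,p,z in(("rear",(253,219),.09),("blade",(253,203),.076),("knob0",(253,240),.125),("knob1",(254,262),.125),("knob2",(256,283),.125)):
    q=ray(c,p,z)[:2]-O;print(n,q@X,q@Y)
print(arm.current_dq(),arm.current_t())
E
```

```text
rear 0.020984250559011392 -0.002693227577310704
blade 4.453869054746179e-05 -0.0034069068848345424
knob0 0.041120416698620904 -0.00016433210544193212
knob1 0.07428424095376485 0.0004887053571769072
knob2 0.10718656545026661 0.0026494648920691085
[ 0.05957986 -0.1861496  -0.14321961 -0.01947037  0.10196867 -0.03802447] 17.9833
```

All the readings put the rack's origin at about 75–77 mm, which is inside the band but near its lower edge. One closer look at the end stop will show whether there is a gap.

```bash
python3 - <<'E'
from h import *
import cv2
arm.move_l(W(.13,.30),feed=.15);arm.sleep(.3)
cal=arm.get_calibration("wrist");im=arm.snapshot("wrist");np.savez("w4.npz",K=cal["intrinsics"],T=cal["cam_to_world"])
cv2.imwrite("pics/w4.png",cv2.resize(im[100:250,180:330,::-1],None,fx=4,fy=4,interpolation=cv2.INTER_CUBIC));print(arm.current_t())
E
```

```text
19.7333
```

View pics/w4.png

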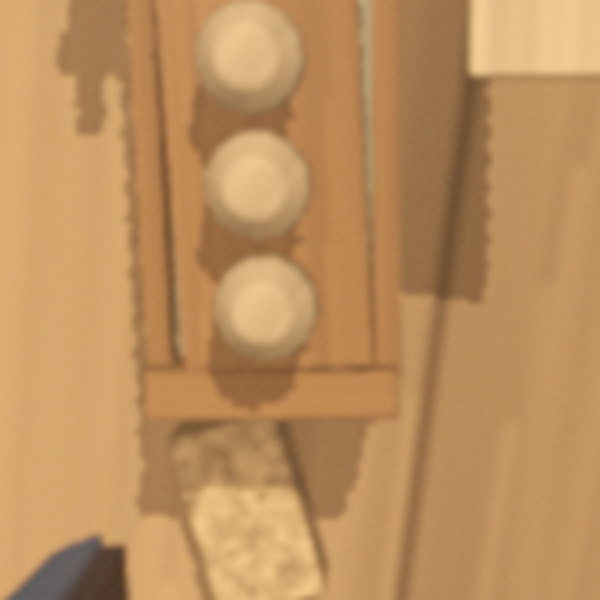

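The rack's front meets the end stop at crop row ~367 with no visible gap, slightly yawed. All three knobs are standing.

```bash
python3 -c "
from rig import arm
arm.sleep(.3);print(arm.sign_off())"
```

```text
the job is handed in; nothing more can be done
None
```

I handed the job in at about 20 s: the rack is home against the end stop with its three knobs standing, the gate has sprung up behind it, and nothing round about was touched; the hand-in gave no verdict.

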